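# Clamp the lid of the soup canister until the ratchet knob clicks

### The arm

A 6-joint arm with a two-finger parallel gripper is mounted at the origin on the work surface. World frame = base frame: x ahead of the robot, y to its left, z up, the work surface at z = 0. Lengths are in mm, angles in rad, forces in N, time in s.
With the tool pointing down it reaches from about 350 to 925 mm from the base axis. Payload 6.4 kg.
Tool frame: the origin (TCP) lies at the very end of the fingers, on their centre line; the grasp point (between the pads) lies bot.grip_depth behind it (bot.grip_depth is the distance from the TCP to the grasp point, in mm); z points along the fingers, x is the direction in which the jaws open and shut, and the axes are right-handed (so a half turn about z gives the same grasp; the last joint's range is limited). The gripper opens to 85 mm and grips with 20 to 120 N. Pads are 22 mm wide; open, the fingers measure 114 mm over their backs; the gripper's body (76 mm by 85 mm) begins 54 mm behind the grasp point. The pads swing forward as they close: fully open they stand 13 mm farther back than shut.
Start: joints at [-1.323, 0.245, 1.558, -0, 1.339, -0.174], TCP at [266.118, -593.039, 197.59] pointing down, gripper open.
Joint ranges: [-3.13, 3.13], [-1.02, 2.26], [0.13, 2.54], [-0.95, 4.09], [0.21, 2.88], [-2.74, 2.74]. Speed limits (rad/s): [2.57, 2.57, 3.14, 3.14, 3.14, 3.14].

### API

Orientations are given as a unit quaternion [w, x, y, z].
In Python, from cell import monitor, grab_frame, get_calibration, workorder, bot gives the robot as it stands. The module is installed in compiled form; this text tells all that it offers.
- The arm moves only by the tool apply_moves, never from a script. Its argument "increments" is a list of rows, each a list of 7 numbers: the closure in counts, from 0 (fully open) to 255 (shut), then the shift along the tool's x, y, z in mm, then the turn, a rotation vector about the tool's x, y, z in degrees. A call has 1 to 20 rows; each row shifts and turns the commanded pose from where the row before left it, along the tool's axes as they then stand; what a row does not reach is not made up. A row lasts 1/8 s, in which the tool goes at most 62.5 mm and 10.7 degrees, less where a joint would pass 70% of its speed; a pose out of reach is approached as far as the arm can. A call with a gripper value outside its range is refused whole. The fingers move at their own pace and stop on an object; the grip force is fixed at half the most. Time passes only in rows, so rows that do not move let the fingers close. It gives the time, the measured TCP pose, the force and the opening at its end, in the units of the state.
- monitor.observe(): the state, without advancing time (a new reading comes with each control period).
- grab_frame(name): name is "scene" or "side" or "wrist"; returns the picture (420x560x3 uint8, red, green, blue); there is no depth.
- get_calibration(name): a dict with "fx", "fy", "cx", "cy" (pixels), "rvec" (rotation vector, rad) and "tvec" (3), from world to camera coordinates, as OpenCV has them; the wrist camera has in their place "T_tool_cam" (4x4, takes a point from camera to tool coordinates, whose origin is the TCP and whose axes are the tool frame's). Camera axes: x right, y down, z forward; pixel columns grow to the right and rows downward; lengths in mm; the calibration is good to about 2 mm. A picture is of the moment at which its call begins: read the wrist's pose just before it. get_calibration takes no time and is no camera call.
- workorder.sign_off(): hands the job in, once; it reports no verdict.
The state is a dict: "clock": time; "joints": joint angles; "qvel": joint speeds; "tau": joint torques, N m; "eef_pos": TCP position; "eef_rot": TCP orientation; "contact_force": force on the tool from outside, world axes, zero at the start; "moment": the same for the moment, N m; "opening": finger opening in mm.
Only numpy, scipy, OpenCV 4.12 (cv2) and the standard library are available. Lean on these libraries where they do the work, as an engineer would, in place of code of your own. Each camera call takes 0.05 s, during which the arm holds its last target. There are 200 camera calls.

### The job

Make the soup canister ready to carry: swing the open clamp arm over the lid until it rests against its stop, then turn the black knob on it clockwise until its ratchet slips and clicks. Give it one to three clicks, no more, then let go, leaving the lid where it is and the things around it alone.

Things in the scene. Friction and masses are not known exactly. Their poses are not given: they have to be found in the camera images.
- canister: steel soup canister, 140 mm across, rim 110 mm above the counter, fixed on a dark plate 170 x 250 x 10 mm; origin on the counter under the centre of the pot; its y axis points from the pot's centre to the clamp's post (22 mm thick, 100 mm from the pot's centre), z is up
- pivot (a point): fixed point on the upright axis about which the clamp arm swings, on the post's axis, 205 mm above the counter
- clamp_point (a point): fixed point on the pot's axis, 215 mm above the counter: where the knob's axis comes to stand when the arm is against its stop (knob_grip is then 3 mm above this point)
- pot_mouth (a point): fixed point in the centre of the pot's rim, 110 mm above the counter
- swing_arm (a joint): angle of the clamp arm about the pivot, rad: 0 against its stop over the lid's centre, up to 1.6 swung away (clockwise from above closes); it starts 0.7 to 1.2 open and stays where it is left (0.2 N m of friction). Aluminium bar 28 mm wide, 18 mm thick, underside 160 mm above the counter; the knob's axis is 100 mm from the pivot
- knob_grip (a point): point on the knob's upright axis in the middle of its grip, always 218 mm above the counter; x axis points along the white rib on the knob's top, z up. The knob is a round knurled black drum 40 mm across, its side free from 198 to 234 mm above the counter; below is a skirt 52 mm across. It may be gripped at any yaw and regripped as often as needed; it neither rises nor sinks; clockwise from above drives the clamp foot down onto the lid
- knob (a joint): how far the knob has slipped past its ratchet, rad: 0 at the start, stays near 0 while the knob drives the screw, and grows clockwise once it slips, one click each 0.63 rad (10 a turn). Right is one to three clicks
- clamp_foot: rubber foot 26 mm across under the arm on the knob's axis, driven straight down by the knob, origin 20 mm above its underside. How far the knob must turn before it bites is not known (1.5 to 4.5 rad). Running free the knob takes about 0.05 N m; then the torque rises within about 1 rad of turn until the ratchet slips at about 0.13 N m, falling off at each click. Let go, the knob may turn back by up to 0.3 rad; the foot stays tight
- lid: loose steel lid 148 mm across, 6 mm thick, lying on the pot; origin in the centre of its plate's underside, on the rim; in its middle is a dark boss 40 mm across whose top is 16 mm above the origin
- cup_stack: loose stack of paper cups, 77 mm across, 132 mm high; origin in the middle of its underside; leave alone
- chilli_jar: loose jar 62 mm across, 85 mm high; origin in the middle of its underside; leave alone
- soup_bowl: loose white bowl 116 mm across, 55 mm high; origin in the middle of its underside; leave alone
Not all that is in view belongs to the job. There is more than one size of the lid; the one meant has the size given above.

How it is judged (in metres and radians):
On the way, in this order (a step that is already met when the one before it is completed fails the run):
1. the clamp arm rests over the lid against its stop (value of joint swing_arm below 0.06 rad), for 0.2 s.
2. the knob has slipped by its first click with the foot on the lid (value of joint knob above 0.35 rad and contact force between clamp_foot and lid above 8 N and value of joint swing_arm below 0.06 rad), for 0.1 s.
At the end, for the whole second after the job is handed in: the clamp arm is within 0.06 rad of its stop, the knob has slipped past its ratchet by one to three clicks (0.35 to 2.2 rad) and is at rest, the clamp foot presses on the lid with more than 8 N, and the lid lies on the rim within 6 mm of the pot's centre (all of step 2 and value of joint knob below 2.2 rad and velocity of joint knob below 0.05 rad/s and distance between lid and pot_mouth below 0.006 m); the robot touches nothing.
It fails at once if the knob is ratcheted on past three clicks (slip over 2.2 rad) (value of joint knob above 2.2 rad).
It fails at once if the lid is shoved off its place by more than 10 mm (distance of lid from where it was at the start of the episode above 0.01 m).
It fails at once if the cup stack, the jar or the bowl is moved by more than 20 mm (distance of any of cup_stack, chilli_jar, soup_bowl from where it was at the start of the episode above 0.02 m).
It also fails if it takes over 67 s, if anything falls off the work surface, if the arm or the gripper's body presses on something with over 40 N, if the wrist force passes 120 N, or if a joint passes its speed limit or range.

## Working session

There is one attempt and no reset: what is moved stays moved. The work goes in short steps, Python scripts to look and compute and a tool call to move; the robot and the scene stay as the last step left them, time stands still between calls to the robot, and variables do not carry over. Pictures are saved under pics/ and viewed, about 8 in all and at most 12, crops included, and the job is handed in when it is done.

Besides the shell and the picture viewer there is one more tool, called after "Emit:" by a JSON object that holds its "fn" and its "kwargs". apply_moves: Moves the arm, as the interface text tells. Its arguments: {"type":"object","properties":{"increments":{"type":"array"}},"required":["increments"]}

```bash
mkdir -p pics
cat > h.py <<'E'
from cell import monitor, grab_frame, get_calibration, workorder, bot
import numpy as np, cv2
from scipy.spatial.transform import Rotation as R
def cam(name):
    c=get_calibration(name); K=np.array([[c['fx'],0,c['cx']],[0,c['fy'],c['cy']],[0,0,1.]])
    if 'rvec' in c:
        Rm=R.from_rotvec(np.ravel(c['rvec'])).as_matrix(); t=np.ravel(c['tvec'])
    else:
        s=monitor.observe(); q=s['eef_rot']; W=np.eye(4); W[:3,:3]=R.from_quat([q[1],q[2],q[3],q[0]]).as_matrix(); W[:3,3]=s['eef_pos']
        M=np.linalg.inv(W@np.array(c['T_tool_cam'])); Rm=M[:3,:3]; t=M[:3,3]
    return K,Rm,t
def ray(C,uv,z):
    K,Rm,t=C; o=-Rm.T@t; d=Rm.T@np.linalg.solve(K,[uv[0],uv[1],1.]); return o+d*(z-o[2])/d[2]
def proj(C,p):
    K,Rm,t=C; x=K@(Rm@np.asarray(p,float)+t); return x[:2]/x[2]
def snap(name,f):
    C=cam(name); im=grab_frame(name); cv2.imwrite('pics/'+f,im[:,:,::-1]); np.savez('pics/'+f[:-4],im=im,K=C[0],R=C[1],t=C[2]); return C,im
def load(f):
    d=np.load('pics/'+f+'.npz'); return (d['K'],d['R'],d['t']),d['im']
E
python3 - <<'E'
from h import *
print(monitor.observe(),bot.grip_depth)
a=snap('scene','scene1.png');b=snap('side','side1.png')
for C,_ in(a,b): print(-C[1].T@C[2])
E
```

```text
{'clock': 0.0, 'joints': array([-1.32311200e+00,  2.45840392e-01,  1.55902724e+00,  1.09449508e-05,
        1.33868209e+00, -1.74089460e-01]), 'qvel': array([-0.00045592, -0.00011709, -0.00019185,  0.00062795,  0.00126002,
       -0.00197702]), 'tau': array([ 1.29269487e-03, -4.29498053e+01, -3.26129258e+01, -3.41511532e-05,
        5.29950761e-03, -9.32518191e-06]), 'eef_pos': array([ 265.9557242 , -592.41574498,  196.45643611]), 'eef_rot': array([-6.69906428e-04,  8.39456902e-01, -5.43425388e-01, -7.13292531e-04]), 'contact_force': array([ 0.07003595, -0.02231846, -0.2033239 ]), 'moment': array([-0.06062179, -0.04051124, -0.00250305]), 'opening': 85.62607519035903} 18.700000000000003
[ 940.27536688 -708.64058049  694.02715808]
[315.06216735 968.08502165 826.91677381]
```

View pics/scene1.png

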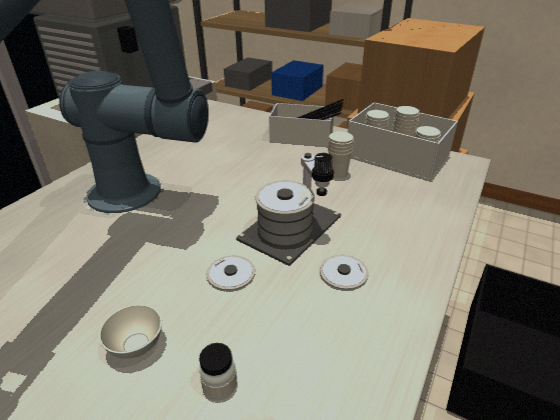

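View pics/side1.png

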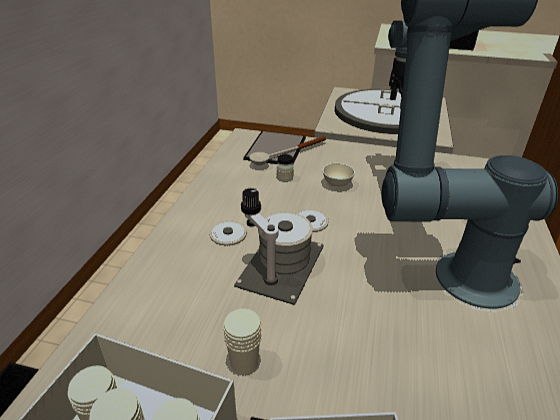

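The scene view shows the pot with its lid at (285,195), the post at (307,175), the black knob at (322,165), the cup stack at (340,155), the bowl at (132,333), the jar at (217,370) and two spare lids at (231,272) and (344,271). The side view shows the knob at (250,200), the post at (270,250), the pot lid at (286,227) and the cup stack at (243,340). Dark round things that could be mistaken for the knob: the jar cap at (217,357), the lid bosses at (285,194), (231,270) and (344,269), and the dark foot at (322,190). The knob is the knurled drum on the arm at (322,165). I'll check it in one close crop.

Run:
```python
from h import *
a=load('scene1');b=load('side1')
A=cv2.resize(a[1][120:270,220:370],(600,600),interpolation=cv2.INTER_CUBIC)[:, :]
B=cv2.resize(b[1][170:320,200:350],(600,600),interpolation=cv2.INTER_CUBIC)
cv2.imwrite('pics/crop1.png',cv2.resize(np.hstack([A,B]),(800,400))[:,:,::-1])
def tri(p,q):
    Ms=[c[0]@np.c_[c[1],c[2]] for c in(a[0],b[0])]
    X=cv2.triangulatePoints(Ms[0],Ms[1],np.array(p,float).reshape(2,1),np.array(q,float).reshape(2,1));return (X[:3]/X[3]).ravel()
print('boss',tri((285,193),(286,225.5)),ray(a[0],(285,193),126),ray(b[0],(286,225.5),126))
print('knobtop',ray(a[0],(322,157),234),ray(b[0],(250,191),234))
print('cups',ray(a[0],(341,137),132),ray(b[0],(242,319),132))
```

```text
boss [520.26991357  60.52718183 121.20820189] [525.82009392  54.27777006 126.        ] [517.30985541  65.60459853 126.        ]
knobtop [607.76898066  81.10448621 234.        ] [607.28735709  88.5455869  234.        ]
cups [532.54060625 399.35878376 132.        ] [528.64419206 402.94457263 132.        ]
```

View pics/crop1.png

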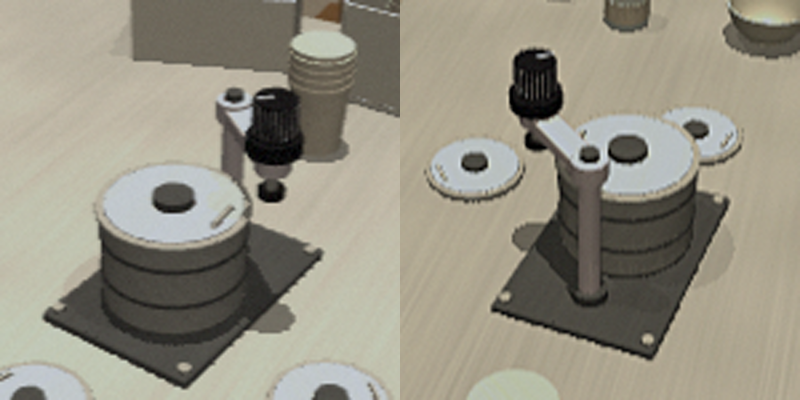

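The crop shows the knurled knob with its white mark at the free end of the clamp arm. The post cap is at scene (307.7,156) and side (271.2,228). The cup stack stands behind, clear of it.

Run:
```python
from h import *
a=load('scene1');b=load('side1')
Ms=[c[0]@np.c_[c[1],c[2]] for c in(a[0],b[0])]
def tri(p,q):
    X=cv2.triangulatePoints(Ms[0],Ms[1],np.array(p,float).reshape(2,1),np.array(q,float).reshape(2,1));return (X[:3]/X[3]).ravel().round(1)
P=lambda C,p,z:ray(C,p,z).round(1)[:2]
print('boss',tri((284.9,192.5),(285.5,224.6)),P(a[0],(284.9,192.5),126),P(b[0],(285.5,224.6),126))
print('post',tri((307.7,156),(271.2,228)),P(a[0],(307.7,156),188),P(b[0],(271.2,228),188))
print('knob',tri((323.5,156),(250.2,191.4)),P(a[0],(323.5,156),234),P(b[0],(250.2,191.4),234))
# plate corners from scene/side (screws) & post base
S=lambda x,y:(220+x/2.6667,120+y/2.6667); D=lambda x,y:(200+(x-400)/2.6667,170+y/2.6667)
print('plate sc',[P(a[0],S(*p),10) for p in((47,315),(184,385),(321,252))])
print('plate sd',[P(b[0],D(*p),10) for p in((493,308),(652,356),(728,203))],'postbase',P(b[0],D(589,292),12))
# wrist calib
print(get_calibration('wrist'))
```

```text
boss [521.3  59.5 123.4] [524.5  56.1] [519.5  62.1]
post [534.6 157.7 182.2] [540.5 148. ] [531.5 164.4]
knob [607.4  88.9 232.9] [608.8  87.1] [606.2  90.2]
plate sc [array([434.5, -32.4]), array([596.1, -56.6]), array([626.9, 186.9])]
plate sd [array([619.1, 202.2]), array([455.2, 223.5]), array([423.2, -15. ])] postbase [533.7 158.9]
{'fx': 332.238518992331, 'fy': 332.238518992331, 'cx': 272.34253736793636, 'cy': 203.9743619077808, 'T_tool_cam': array([[ 9.99999325e-01,  5.08095823e-04,  1.04471724e-03,
         8.26859342e-02],
       [-7.79143647e-04,  9.60372582e-01,  2.78718310e-01,
        -7.02456475e+01],
       [-8.61702186e-04, -2.78718936e-01,  9.60372330e-01,
        -1.76546694e+02],
       [ 0.00000000e+00,  0.00000000e+00,  0.00000000e+00,
         1.00000000e+00]])}
```

Emit:
{"fn": "apply_moves", "kwargs": {"increments": [[0,0,0,-52,0,0,0],[0,0,0,-52,0,0,0],[0,-34.4,-42.1,0,0,0,0],[0,-34.4,-42.1,0,0,0,0],[0,-34.4,-42.1,0,0,0,0],[0,-34.4,-42.1,0,0,0,0],[0,-34.4,-42.1,0,0,0,0],[0,-34.4,-42.1,0,0,0,0],[0,-34.4,-42.1,0,0,0,0],[0,-34.4,-42.1,0,0,0,0],[0,-34.4,-42.1,0,0,0,0],[0,-34.4,-42.1,0,0,0,0],[0,-34.4,-42.1,0,0,0,0],[0,-34.4,-42.1,0,0,0,0],[0,-34.4,-42.1,0,0,0,0],[0,-34.4,-42.1,0,0,0,0],[0,0,0,0,0,0,0]]}}

```text
clock: 2.22
eef_pos: [606.9, 90.6, 300.4]
eef_rot: [0.0, 0.841, -0.542, -0.001]
contact_force: [-0.6, -0.3, -1.1]
opening: 85.5
```

Emit:
{"fn": "apply_moves", "kwargs": {"increments": [[0,0,0,0,0,0,-10.2],[0,0,0,0,0,0,-10.2],[0,0,0,0,0,0,-10.2],[0,0,0,0,0,0,-10.2],[0,0,0,0,0,0,-10.2],[0,0,0,0,0,0,-10.2],[0,0,0,0,0,0,-10.2],[0,0,0,0,0,0,-10.2],[0,0,0,0,0,0,-10.2],[0,0,0,0,0,0,-10.2],[0,0,0,0,0,0,-10.2],[0,0,0,0,0,0,0]]}}

```text
clock: 3.72
eef_pos: [606.3, 86.7, 301.3]
eef_rot: [-0.0, 0.92, 0.392, -0.0]
contact_force: [-0.7, -0.2, -0.2]
opening: 85.5
```

```bash
cat >> h.py <<'E'
def st():
    s=monitor.observe(); q=s['eef_rot']; M=R.from_quat([q[1],q[2],q[3],q[0]]).as_matrix()
    print('t%.2f'%s['clock'],'pos',s['eef_pos'].round(1),'yaw %.1f'%np.degrees(np.arctan2(M[1,0],M[0,0])),'zax',M[:,2].round(3),'q6 %.3f'%s['joints'][5],'F',s['contact_force'].round(2),'M',s['moment'].round(3),'op %.1f'%s['opening'],'qv %.2f'%abs(s['qvel']).max())
    return s,M
E
python3 - <<'E'
from h import *
st(); C,im=snap('wrist','w1.png'); print(proj(C,[607.4,88.9,234]),proj(C,[534.6,157.7,185]),proj(C,[521.3,59.5,126]))
E
```

```text
t3.73 pos [606.3  86.7 301.3] yaw 46.2 zax [-0.001 -0.    -1.   ] q6 -0.849 F [-0.68 -0.22 -0.23] M [-0.034 -0.033  0.007] op 85.5 qv 0.05
[276.13144282 203.04418454] [275.15736799  69.40381863] [197.73761585 135.85628063]
```

View pics/w1.png

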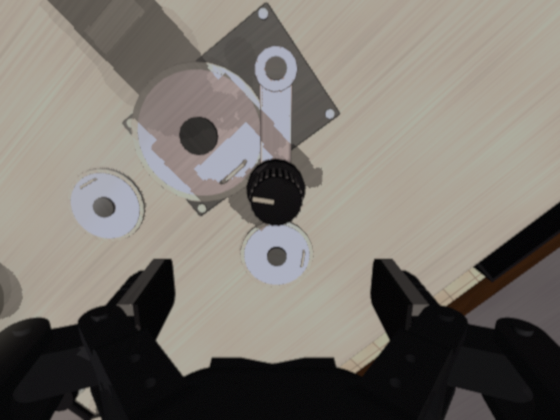

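The wrist view shows the knob top at about (276,203), the post cap at (275,69) and the lid boss at (199,135). All three are within 2 px of where my positions project. Next I'll descend astride the knob and half-close.

Emit:
{"fn": "apply_moves", "kwargs": {"increments": [[0,2.3,-0.7,-25,0,0,0],[0,0,0,45,0,0,0],[0,0,0,45,0,0,0],[0,0,0,33,0,0,0],[100,0,0,0,0,0,0],[100,0,0,0,0,0,0],[100,0,0,0,0,0,0],[100,0,0,0,0,0,0]]}}

```text
clock: 4.78
eef_pos: [608.5, 89.8, 205.2]
eef_rot: [0.001, 0.919, 0.394, 0.001]
contact_force: [-0.7, 0.4, 0.1]
opening: 52.0
```

Run:
```python
from h import *
s,M=st(); 
# arc poses: post P, clearance: keep TCP on knob arc; 9 steps to the stop
P=np.array([534.6,157.7]); r=100
a0=np.radians(-43.4)
print(M[:2,:2].T@(P+r*np.array([np.cos(a0),np.sin(a0)])-s['eef_pos'][:2]))
n=6; print('per step chord',2*r*np.sin(np.radians(54.2/n)/2), 54.2/n)
```

```text
t4.78 pos [608.5  89.8 205.2] yaw 46.3 zax [ 0.003 -0.    -1.   ] q6 -0.847 F [-0.66  0.35  0.07] M [-0.031  0.046 -0.023] op 52.0 qv 0.01
[-1.4471846 -0.3901655]
per step chord 15.74981678034146 9.033333333333333
```

Emit:
{"fn": "apply_moves", "kwargs": {"increments": [[100,-5,0,0,0,0,0],[100,-7.87,-0.31,0,0,0,4.52],[100,-7.87,-0.31,0,0,0,4.52],[100,-7.87,-0.31,0,0,0,4.52],[100,-7.87,-0.31,0,0,0,4.52],[100,-7.87,-0.31,0,0,0,4.52],[100,-7.87,-0.31,0,0,0,4.52],[100,-7.87,-0.31,0,0,0,4.52],[100,-7.87,-0.31,0,0,0,4.52],[100,-7.87,-0.31,0,0,0,4.52],[100,-7.87,-0.31,0,0,0,4.52],[100,-7.87,-0.31,0,0,0,4.52],[100,0,0,0,0,0,0]]}}

```text
clock: 6.4
eef_pos: [525.9, 55.3, 203.8]
eef_rot: [0.0, 1.0, -0.029, 0.0]
contact_force: [0.3, 0.8, 0.2]
opening: 51.5
```

Run:
```python
from h import *
s,M=st(); print(M[:2,:2].T@(np.array([521.3,59.5])-s['eef_pos'][:2]))
```

```text
t6.40 pos [525.9  55.3 203.8] yaw -3.3 zax [ 0. -0. -1.] q6 -0.052 F [0.26 0.79 0.17] M [-0.002 -0.028  0.054] op 51.5 qv 0.02
[-4.7987248 -3.9367143]
```

Emit:
{"fn": "apply_moves", "kwargs": {"increments": [[100,-3,-3.9,0,0,0,0],[100,-3,0,0,0,0,0],[100,-2,0,0,0,0,0],[100,-1,0,0,0,0,0],[100,0,0,0,0,0,0]]}}

```text
clock: 7.02
eef_pos: [517.4, 59.8, 203.6]
eef_rot: [-0.0, 1.0, -0.029, 0.0]
contact_force: [0.3, -0.5, 0.0]
opening: 51.6
```

Emit:
{"fn": "apply_moves", "kwargs": {"increments": [[100,-1,0,0,0,0,0],[100,0,0,0,0,0,0]]}}

```text
clock: 7.28
eef_pos: [516.4, 59.9, 203.6]
eef_rot: [-0.0, 1.0, -0.029, -0.0]
contact_force: [0.7, -0.4, 0.6]
opening: 52.0
```

Emit:
{"fn": "apply_moves", "kwargs": {"increments": [[100,-1,0,0,0,0,0],[100,0,0,0,0,0,0]]}}

```text
clock: 7.52
eef_pos: [515.4, 59.9, 203.6]
eef_rot: [0.0, 1.0, -0.029, 0.0]
contact_force: [0.7, -0.2, -0.1]
opening: 51.7
```

Emit:
{"fn": "apply_moves", "kwargs": {"increments": [[100,-1,0,0,0,0,0],[100,0,0,0,0,0,0]]}}

```text
clock: 7.78
eef_pos: [514.4, 60.0, 203.6]
eef_rot: [-0.0, 1.0, -0.029, -0.0]
contact_force: [0.2, -0.1, 0.2]
opening: 51.9
```

Emit:
{"fn": "apply_moves", "kwargs": {"increments": [[100,-1,0,0,0,0,0],[100,0,0,0,0,0,0]]}}

```text
clock: 8.02
eef_pos: [513.4, 60.1, 203.6]
eef_rot: [-0.0, 1.0, -0.029, -0.0]
contact_force: [-0.9, -0.9, 0.3]
opening: 51.9
```

Run:
```python
from h import *
st(); C,im=snap('wrist','w2.png'); S,im2=snap('scene','s2.png')
print(proj(C,[521.3,59.5,234]))
print(proj(S,[521.3,59.5,234]))
D,im3=snap('side','d2.png'); print(proj(D,[521.3,59.5,234]))
cv2.imwrite('pics/v2.png',np.hstack([cv2.resize(im2[120:240,225:345],(400,400)),cv2.resize(im3[130:250,230:350],(400,400))])[:,:,::-1])
```

```text
t8.03 pos [513.4  60.1 203.6] yaw -3.4 zax [-0.  0. -1.] q6 -0.045 F [-0.91 -0.93  0.25] M [-0.06   0.02   0.014] op 51.9 qv 0.00
[289.20604614 259.7728748 ]
[284.21637196 152.58094703]
[285.88664452 189.85272076]
```

View pics/v2.png

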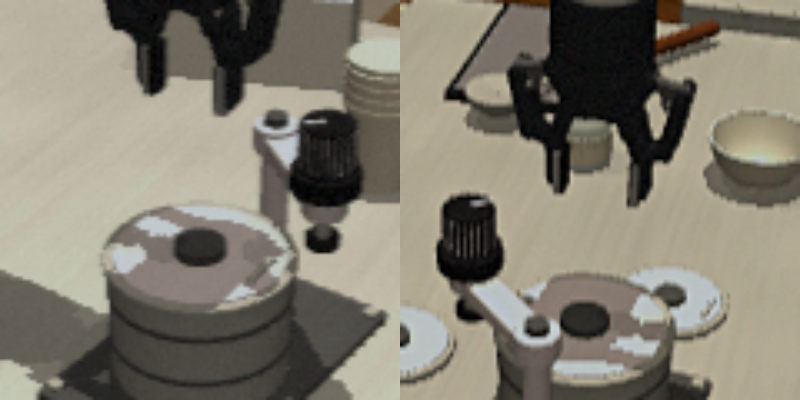

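View pics/w2.png

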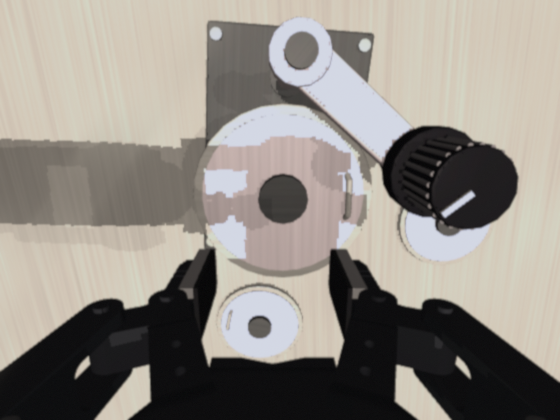

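The knob hasn't moved: it is still at scene (323,156). The wrist view shows the fingers ahead of the lid and the knob still at (475,185). In both fixed views the fingertips look higher than the reported TCP, so I'll triangulate them.

Run:
```python
from h import *
a=load('s2');b=load('d2');w=load('w2')
Ms=[c[0]@np.c_[c[1],c[2]] for c in(a[0],b[0],w[0])]
def tri(p,q,i=0,j=1):
    X=cv2.triangulatePoints(Ms[i],Ms[j],np.array(p,float).reshape(2,1),np.array(q,float).reshape(2,1));return (X[:3]/X[3]).ravel().round(1)
print('tip+x',tri((292.5,153.5),(278,187)),'tip-x',tri((269.8,148),(300.5,191)))
print('knob s/w',tri((323.5,156),(475,185),0,2),'s/d',tri((323.5,156),(250.2,191.4)),'d/w',tri((250.2,191.4),(475,185),1,2))
print('post w', ray(w[0],(301,49),184),'boss w',ray(w[0],(283,198),126))
for z in (203.6,215,230): print(z,[proj(c,[540,60,z]).round(1) for c in (a[0],b[0],w[0])],[proj(c,[487,60,z]).round(1) for c in (a[0],b[0],w[0])])
```

```text
tip+x [543.   58.  237.9] tip-x [483.3  59.  236.8]
knob s/w [607.5  90.9 232. ] s/d [607.4  88.9 232.9] d/w [605.7  91.8 235.1]
post w [534.46667782 159.73277507 184.        ] boss w [521.64410236  61.03035238 126.        ]
203.6 [array([291.4, 165.8]), array([278.6, 198.9]), array([319.5, 233.7])] [array([271.8, 160.6]), array([298.6, 201.9]), array([226.5, 238.7])]
215 [array([291.4, 161.5]), array([278.6, 195.2]), array([322.4, 241.5])] [array([271.7, 156.4]), array([298.8, 198.2]), array([223.7, 246.7])]
230 [array([291.4, 155.8]), array([278.7, 190.2]), array([326.8, 253.3])] [array([271.6, 150.8]), array([299. , 193.2]), array([219.4, 258.9])]
```

The fingertips actually sit at z≈237 at this opening, about 33 mm behind the reported TCP, so they passed above the knob. The sideways position agrees. I'll go back above the knob, check that offset close to it, then go lower.

Emit:
{"fn": "apply_moves", "kwargs": {"increments": [[80,0,0,-25,0,0,0],[80,30.7,-11.8,0,0,0,0],[80,30.7,-11.8,0,0,0,0],[80,30.7,-11.8,0,0,0,0],[80,0,0,0,0,0,-9.9],[80,0,0,0,0,0,-9.9],[80,0,0,0,0,0,-9.9],[80,0,0,0,0,0,-9.9],[80,0,0,0,0,0,-9.9],[80,0,0,20,0,0,0],[80,0,0,0,0,0,0]]}}

```text
clock: 9.55
eef_pos: [605.7, 90.0, 205.3]
eef_rot: [-0.001, 0.92, 0.391, -0.002]
contact_force: [0.1, -0.4, -0.7]
opening: 58.4
```

Run:
```python
from h import *
s,M=st(); print('to knob in tool',M[:2,:2].T@(np.array([607.2,90])-s['eef_pos'][:2]))
S,im2=snap('scene','s3.png');D,im3=snap('side','d3.png')
cv2.imwrite('pics/v3.png',np.hstack([cv2.resize(im2[100:200,270:370],(400,400),interpolation=2),cv2.resize(im3[130:230,200:300],(400,400),interpolation=2)])[:,:,::-1])
```

```text
t9.55 pos [605.7  90.  205.3] yaw 46.0 zax [-0.005  0.    -1.   ] q6 -0.840 F [ 0.13 -0.35 -0.73] M [ 0.045 -0.015 -0.047] op 58.4 qv 0.03
to knob in tool [0.99367698 1.08646767]
```

View pics/v3.png

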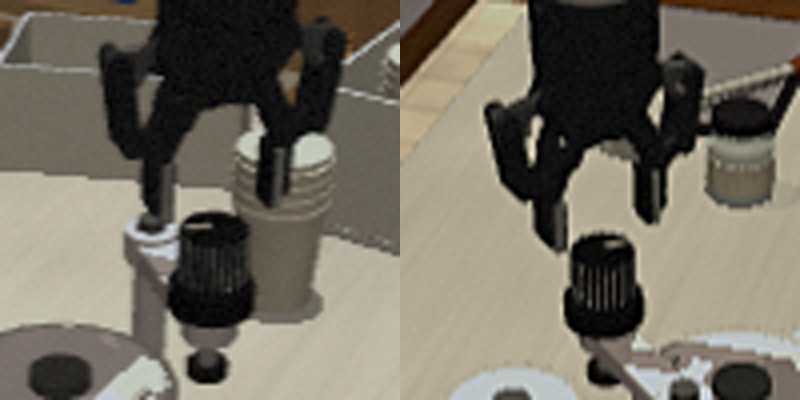

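Both views show the tips above and astride the knob: scene (311,155) and (338,151), side (239,192) and (263,185).

Run:
```python
from h import *
a=load('s3');b=load('d3')
Ms=[c[0]@np.c_[c[1],c[2]] for c in(a[0],b[0])]
def tri(p,q,i=0,j=1):
    X=cv2.triangulatePoints(Ms[i],Ms[j],np.array(p,float).reshape(2,1),np.array(q,float).reshape(2,1));return (X[:3]/X[3]).ravel().round(1)
print(tri((338,151.5),(238.7,192)),tri((311.2,155.5),(263,185)))
```

```text
[631.8 110.7 240.5] [583.9  64.4 240.5]
```

Emit:
{"fn": "apply_moves", "kwargs": {"increments": [[80,0.5,0.5,10,0,0,0],[80,0,0,10,0,0,0],[80,0,0,10,0,0,0],[100,0,0,0,0,0,0],[100,0,0,0,0,0,0]]}}

```text
clock: 10.28
eef_pos: [608.3, 90.0, 178.8]
eef_rot: [0.0, 0.92, 0.392, 0.0]
contact_force: [0.5, 0.3, -0.3]
opening: 51.7
```

Emit:
{"fn": "apply_moves", "kwargs": {"increments": [[100,-5,0,0,0,0,0],[100,-7.87,-0.31,0,0,0,4.52],[100,-7.87,-0.31,0,0,0,4.52],[100,-7.87,-0.31,0,0,0,4.52]]}}

```text
clock: 10.78
eef_pos: [586.6, 71.8, 179.2]
eef_rot: [-0.0, 0.96, 0.279, 0.001]
contact_force: [0.9, 2.8, -0.3]
opening: 52.2
```

Run:
```python
from h import *
s,M=st(); th=np.radians(-43.4-3*4.52); print('tool offset of ideal arc point',M[:2,:2].T@(np.array([534.6,158.5])+100*np.array([np.cos(th),np.sin(th)])-s['eef_pos'][:2]))
```

```text
t10.78 pos [586.6  71.8 179.2] yaw 32.4 zax [ 0.001  0.001 -1.   ] q6 -0.637 F [ 0.91  2.85 -0.3 ] M [ 0.38  -0.157  0.085] op 52.2 qv 0.56
tool offset of ideal arc point [ 3.7116556  -1.06944414]
```

The push force now shows at about 3 N, so I'll carry on along the arc.

Emit:
{"fn": "apply_moves", "kwargs": {"increments": [[100,-7.87,-0.51,0,0,0,4.52],[100,-7.87,-0.51,0,0,0,4.52],[100,-7.87,-0.51,0,0,0,4.52],[100,-7.87,-0.51,0,0,0,4.52],[100,-7.87,-0.51,0,0,0,4.52],[100,-7.87,-0.51,0,0,0,4.52],[100,-7.87,-0.51,0,0,0,4.52],[100,0,0,0,0,0,0]]}}

```text
clock: 11.78
eef_pos: [533.7, 56.9, 179.1]
eef_rot: [0.0, 1.0, 0.009, 0.0]
contact_force: [0.6, 0.0, 0.2]
opening: 51.9
```

Run:
```python
from h import *
s,M=st(); print(M[:2,:2].T@(np.array([521.5,60])-s['eef_pos'][:2]))
```

```text
t11.78 pos [533.7  56.9 179.1] yaw 1.0 zax [ 0.001 -0.    -1.   ] q6 -0.122 F [0.62 0.04 0.19] M [-0.006 -0.062 -0.023] op 51.9 qv 0.02
[-12.19395004  -3.31101419]
```

Emit:
{"fn": "apply_moves", "kwargs": {"increments": [[100,-5,-1.5,0,0,0,4.3],[100,-5,-1.5,0,0,0,4.3],[100,-4,0,0,0,0,0]]}}

```text
clock: 12.15
eef_pos: [520.8, 60.1, 179.2]
eef_rot: [0.001, 0.998, -0.066, 0.001]
contact_force: [3.0, -2.0, -0.3]
opening: 51.8
```

Emit:
{"fn": "apply_moves", "kwargs": {"increments": [[100,-1.5,0,0,0,0,0],[100,-1.5,0,0,0,0,0]]}}

```text
clock: 12.4
eef_pos: [517.4, 61.0, 179.0]
eef_rot: [0.0, 0.998, -0.066, 0.001]
contact_force: [2.2, -1.1, 0.5]
opening: 51.9
```

Emit:
{"fn": "apply_moves", "kwargs": {"increments": [[100,-1,0,0,0,0,0],[100,-1,0,0,0,0,0]]}}

```text
clock: 12.65
eef_pos: [515.3, 61.4, 178.8]
eef_rot: [-0.0, 0.998, -0.067, 0.0]
contact_force: [3.5, -1.5, 0.8]
opening: 52.3
```

Run:
```python
from h import *
s,M=st(); print(M[:2,:2].T@(np.array([521.5,60])-s['eef_pos'][:2]))
```

```text
t12.65 pos [515.3  61.4 178.8] yaw -7.6 zax [ 0.001 -0.    -1.   ] q6 0.033 F [ 3.46 -1.51  0.76] M [-0.343 -0.626 -0.082] op 52.3 qv 0.02
[6.28559578 0.59119573]
```

Reaching the stop should bring a rise in force. I'll keep creeping.

Emit:
{"fn": "apply_moves", "kwargs": {"increments": [[100,-1,0,0,0,0,0],[100,0,0,0,0,0,0]]}}

```text
clock: 12.9
eef_pos: [515.1, 61.5, 178.9]
eef_rot: [0.0, 0.998, -0.067, 0.001]
contact_force: [6.2, -2.5, -1.0]
opening: 51.8
```

Emit:
{"fn": "apply_moves", "kwargs": {"increments": [[100,-1,0,0,0,0,0],[100,0,0,0,0,0,0]]}}

```text
clock: 13.15
eef_pos: [514.8, 61.5, 179.0]
eef_rot: [0.0, 0.998, -0.067, 0.002]
contact_force: [8.5, -3.1, -2.3]
opening: 51.9
```

Run:
```python
from h import *
s,M=st(); print(M[:2,:2].T@(np.array([521.5,60])-s['eef_pos'][:2]))
```

```text
t13.15 pos [514.8  61.5 179. ] yaw -7.7 zax [ 0.005 -0.    -1.   ] q6 0.033 F [ 8.45 -3.09 -2.26] M [-0.371 -1.44  -0.019] op 51.9 qv 0.00
[6.81434336 0.57775593]
```

The force rises against a held position, so the arm is at its stop. Next: open, centre, wind the wrist back to q6≈-2.6, then grip.

Emit:
{"fn": "apply_moves", "kwargs": {"increments": [[0,7.5,0.5,0,0,0,0],[0,0,0,0,0,0,-10],[0,0,0,0,0,0,-10],[0,0,0,0,0,0,-10],[0,0,0,0,0,0,-10],[0,0,0,0,0,0,-10],[0,0,0,0,0,0,-10],[0,0,0,0,0,0,-10],[0,0,0,0,0,0,-10],[0,0,0,0,0,0,-10],[0,0,0,0,0,0,-10],[0,0,0,0,0,0,-10],[0,0,0,0,0,0,-10],[0,0,0,0,0,0,-10],[0,0,0,0,0,0,-10],[0,0,0,0,0,0,-9],[0,0,0,0,0,0,0]]}}

```text
clock: 15.28
eef_pos: [519.7, 60.6, 177.9]
eef_rot: [-0.001, 0.332, 0.943, -0.0]
contact_force: [0.4, -0.4, 0.1]
opening: 85.8
```

Run:
```python
from h import *
s,M=st(); print(M[:2,:2].T@(np.array([521.3,60.3])-s['eef_pos'][:2]))
C,im=snap('wrist','w4.png'); print(proj(C,[521.3,60.3,234]))
S,im2=snap('scene','s4.png'); D,im3=snap('side','d4.png')
cv2.imwrite('pics/v4.png',np.hstack([cv2.resize(im,(400,300)),cv2.resize(im2[130:220,240:360],(400,300))])[:,:,::-1])
```

```text
t15.28 pos [519.7  60.6 177.9] yaw 141.3 zax [-0.002  0.001 -1.   ] q6 -2.567 F [ 0.36 -0.4   0.08] M [-0.046  0.011 -0.038] op 85.8 qv 0.04
[-1.38426009  0.75559335]
[269.12342238 290.66280516]
```

View pics/v4.png

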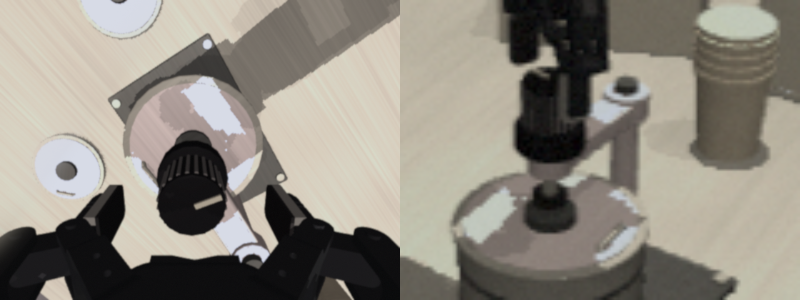

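The knob stands over the boss, centred between the open fingers (wrist (272,287), predicted (269,291)). Now I'll grip it.

Emit:
{"fn": "apply_moves", "kwargs": {"increments": [[255,-0.5,0,3,0,0,0],[255,0,0,0,0,0,0],[255,0,0,0,0,0,0],[255,0,0,0,0,0,0],[255,0,0,0,0,0,0],[255,0,0,0,0,0,0],[255,0,0,0,0,0,0]]}}

```text
clock: 16.3
eef_pos: [521.1, 59.7, 175.9]
eef_rot: [0.0, 0.331, 0.944, -0.0]
contact_force: [0.8, -2.7, 2.8]
opening: 38.3
```

Run:
```python
from h import *
st()
```

```text
t16.30 pos [521.1  59.7 175.9] yaw 141.3 zax [ 0.001 -0.    -1.   ] q6 -2.569 F [ 0.82 -2.68  2.77] M [-0.374 -0.183 -0.005] op 38.3 qv 0.00
```

Emit:
{"fn": "apply_moves", "kwargs": {"increments": [[255,0,0,0,0,0,8],[255,0,0,0,0,0,8],[255,0,0,0,0,0,8],[255,0,0,0,0,0,8],[255,0,0,0,0,0,8],[255,0,0,0,0,0,0]]}}

```text
clock: 17.05
eef_pos: [521.0, 60.0, 175.9]
eef_rot: [0.0, 0.633, 0.774, 0.0]
contact_force: [1.0, -1.3, 2.5]
opening: 38.7
```

Run:
```python
from h import *
st()
```

```text
t17.05 pos [521.   60.  175.9] yaw 101.4 zax [ 0.001  0.    -1.   ] q6 -1.872 F [ 0.99 -1.29  2.48] M [-0.117 -0.162 -0.03 ] op 38.7 qv 0.04
```

```bash
cat >> h.py <<'E'
def tq(n=0):
    s=monitor.observe(); L=[s]
    for _ in range(n): grab_frame('side'); L.append(monitor.observe())
    print('t%.2f'%s['clock'],'q6 %.3f'%s['joints'][5],'qv6 %.2f'%s['qvel'][5],'tau6',[round(float(x['tau'][5]),4) for x in L],'Mz',[round(float(x['moment'][2]),3) for x in L],'F',s['contact_force'].round(1),'op %.1f'%s['opening'])
E
python3 -c "from h import *; tq(2)"
```

```text
t17.05 q6 -1.872 qv6 -0.04 tau6 [0.2252, 0.0147, -0.0258] Mz [-0.03, -0.035, -0.007] F [ 1.  -1.3  2.5] op 38.7
```

Emit:
{"fn": "apply_moves", "kwargs": {"increments": [[255,0,0,0,0,0,8],[255,0,0,0,0,0,8],[255,0,0,0,0,0,8]]}}

```text
clock: 17.52
eef_pos: [521.1, 60.2, 175.9]
eef_rot: [0.0, 0.782, 0.624, 0.001]
contact_force: [1.9, -0.3, 2.2]
opening: 38.3
```

```bash
python3 -c "from h import *; tq()"
```

```text
t17.52 q6 -1.449 qv6 1.10 tau6 [-0.8659] Mz [0.013] F [ 1.9 -0.3  2.2] op 38.3
```

Emit:
{"fn": "apply_moves", "kwargs": {"increments": [[255,0,0,0,0,0,8],[255,0,0,0,0,0,8]]}}

```text
clock: 17.77
eef_pos: [521.2, 60.3, 175.9]
eef_rot: [-0.0, 0.861, 0.509, 0.001]
contact_force: [2.6, 0.8, 2.3]
opening: 38.2
```

```bash
python3 -c "from h import *; tq(2)"
```

```text
t17.77 q6 -1.170 qv6 1.11 tau6 [-0.8657, 0.2446, 0.4331] Mz [0.017, 0.019, -0.053] F [2.6 0.8 2.3] op 38.2
```

Emit:
{"fn": "apply_moves", "kwargs": {"increments": [[255,0,0,0,0,0,8],[255,0,0,0,0,0,8]]}}

```text
clock: 18.12
eef_pos: [521.3, 60.4, 175.9]
eef_rot: [-0.0, 0.923, 0.385, 0.001]
contact_force: [2.5, 0.5, 1.2]
opening: 38.2
```

```bash
python3 -c "from h import *; tq()"
```

```text
t18.12 q6 -0.893 qv6 1.11 tau6 [-0.8675] Mz [0.066] F [2.5 0.5 1.2] op 38.2
```

Emit:
{"fn": "apply_moves", "kwargs": {"increments": [[255,0,0,0,0,0,8],[255,0,0,0,0,0,8]]}}

```text
clock: 18.38
eef_pos: [521.4, 60.4, 175.9]
eef_rot: [-0.0, 0.967, 0.253, 0.001]
contact_force: [3.5, 0.6, 2.3]
opening: 38.4
```

```bash
python3 -c "from h import *; tq()"
```

```text
t18.38 q6 -0.614 qv6 1.10 tau6 [-0.8645] Mz [0.033] F [3.5 0.6 2.3] op 38.4
```

Emit:
{"fn": "apply_moves", "kwargs": {"increments": [[255,0,0,0,0,0,8],[255,0,0,0,0,0,8]]}}

```text
clock: 18.62
eef_pos: [521.6, 60.4, 175.9]
eef_rot: [-0.0, 0.993, 0.116, 0.001]
contact_force: [3.7, 0.9, 1.9]
opening: 38.8
```

```bash
python3 -c "from h import *; tq()"
```

```text
t18.62 q6 -0.334 qv6 1.11 tau6 [-0.8645] Mz [-0.006] F [3.7 0.9 1.9] op 38.8
```

Emit:
{"fn": "apply_moves", "kwargs": {"increments": [[255,0,0,0,0,0,8],[255,0,0,0,0,0,8]]}}

```text
clock: 18.88
eef_pos: [521.7, 60.3, 175.9]
eef_rot: [-0.0, 1.0, -0.023, 0.001]
contact_force: [3.4, 0.6, 1.4]
opening: 38.3
```

```bash
python3 -c "from h import *; tq()"
```

```text
t18.88 q6 -0.055 qv6 1.10 tau6 [-0.8646] Mz [0.068] F [3.4 0.6 1.4] op 38.3
```

Emit:
{"fn": "apply_moves", "kwargs": {"increments": [[255,0,0,0,0,0,8],[255,0,0,0,0,0,8]]}}

```text
clock: 19.12
eef_pos: [521.8, 60.2, 175.9]
eef_rot: [-0.0, 0.987, -0.162, 0.001]
contact_force: [4.0, 0.6, 0.6]
opening: 38.2
```

```bash
python3 -c "from h import *; tq()"
```

```text
t19.12 q6 0.224 qv6 1.11 tau6 [-0.8646] Mz [0.029] F [4.  0.6 0.6] op 38.2
```

Emit:
{"fn": "apply_moves", "kwargs": {"increments": [[255,0,0,0,0,0,8],[255,0,0,0,0,0,8]]}}

```text
clock: 19.38
eef_pos: [521.9, 60.1, 175.9]
eef_rot: [-0.001, 0.955, -0.298, 0.001]
contact_force: [5.4, 0.9, 1.1]
opening: 38.4
```

```bash
python3 -c "from h import *; tq()"
```

```text
t19.38 q6 0.503 qv6 1.11 tau6 [-0.8648] Mz [0.055] F [5.4 0.9 1.1] op 38.4
```

Emit:
{"fn": "apply_moves", "kwargs": {"increments": [[255,0,0,0,0,0,8]]}}

```text
clock: 19.5
eef_pos: [521.9, 60.0, 175.9]
eef_rot: [-0.001, 0.931, -0.364, 0.001]
contact_force: [5.7, 0.3, 0.4]
opening: 38.3
```

```bash
python3 -c "from h import *; tq()"
```

```text
t19.50 q6 0.643 qv6 1.11 tau6 [-0.8654] Mz [0.071] F [5.7 0.3 0.4] op 38.3
```

Emit:
{"fn": "apply_moves", "kwargs": {"increments": [[255,0,0,0,0,0,8]]}}

```text
clock: 19.62
eef_pos: [521.9, 60.0, 175.9]
eef_rot: [-0.001, 0.904, -0.428, 0.001]
contact_force: [4.6, -0.8, 0.4]
opening: 37.8
```

```bash
python3 -c "from h import *; tq()"
```

```text
t19.62 q6 0.783 qv6 1.10 tau6 [-0.8656] Mz [0.067] F [ 4.6 -0.8  0.4] op 37.8
```

Emit:
{"fn": "apply_moves", "kwargs": {"increments": [[255,0,0,0,0,0,8]]}}

```text
clock: 19.75
eef_pos: [521.9, 59.9, 175.9]
eef_rot: [-0.001, 0.872, -0.49, 0.001]
contact_force: [4.5, -1.2, -0.6]
opening: 38.6
```

Run:
```python
from h import *
tq()
S,im=snap('scene','s5.png'); D,im3=snap('side','d5.png'); b=load('s4')[1]
cv2.imwrite('pics/v5.png',np.hstack([cv2.resize(x[150:215,245:325],(400,325),interpolation=2) for x in (b,im)])[:,:,::-1])
tq()
```

```text
t19.75 q6 0.922 qv6 1.11 tau6 [-0.8655] Mz [0.039] F [ 4.5 -1.2 -0.6] op 38.6
t19.85 q6 0.919 qv6 -0.07 tau6 [0.4044] Mz [-0.049] F [ 5.5 -0.2  0.5] op 38.6
```

View pics/v5.png

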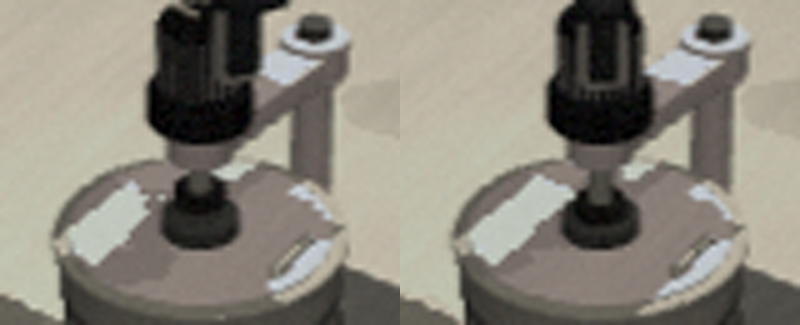

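Left is before turning, right is now: the foot has dropped about 7 mm and is at or just above the boss. The moment about z averages about 0.05 N m, so there is no ratchet torque yet. I'll continue in single rows with a reading at each.

Emit:
{"fn": "apply_moves", "kwargs": {"increments": [[255,0,0,0,0,0,8]]}}

```text
clock: 19.98
eef_pos: [521.8, 59.8, 175.9]
eef_rot: [-0.001, 0.836, -0.549, 0.001]
contact_force: [4.5, -1.0, 0.4]
opening: 38.1
```

```bash
python3 -c "from h import *; tq()"
```

```text
t19.98 q6 1.060 qv6 1.13 tau6 [-1.0588] Mz [0.011] F [ 4.5 -1.   0.4] op 38.1
```

Emit:
{"fn": "apply_moves", "kwargs": {"increments": [[255,0,0,0,0,0,8]]}}

```text
clock: 20.1
eef_pos: [521.9, 59.8, 176.0]
eef_rot: [-0.001, 0.795, -0.606, 0.001]
contact_force: [5.3, 0.1, 1.7]
opening: 38.3
```

```bash
python3 -c "from h import *; tq()"
```

```text
t20.10 q6 1.200 qv6 1.10 tau6 [-0.8515] Mz [0.054] F [5.3 0.1 1.7] op 38.3
```

Emit:
{"fn": "apply_moves", "kwargs": {"increments": [[255,0,0,0,0,0,8]]}}

```text
clock: 20.23
eef_pos: [521.9, 59.7, 176.0]
eef_rot: [-0.001, 0.751, -0.66, 0.001]
contact_force: [5.6, -0.4, 1.3]
opening: 38.1
```

```bash
python3 -c "from h import *; tq()"
```

```text
t20.23 q6 1.340 qv6 1.11 tau6 [-0.8243] Mz [0.093] F [ 5.6 -0.4  1.3] op 38.1
```

Emit:
{"fn": "apply_moves", "kwargs": {"increments": [[255,0,0,0,0,0,8]]}}

```text
clock: 20.35
eef_pos: [521.9, 59.7, 176.1]
eef_rot: [0.001, -0.703, 0.711, -0.001]
contact_force: [5.6, -0.3, 1.9]
opening: 38.5
```

```bash
python3 -c "from h import *; tq()"
```

```text
t20.35 q6 1.479 qv6 1.10 tau6 [-0.8006] Mz [0.136] F [ 5.6 -0.3  1.9] op 38.5
```

Emit:
{"fn": "apply_moves", "kwargs": {"increments": [[255,0,0,0,0,0,8]]}}

```text
clock: 20.48
eef_pos: [521.8, 59.7, 176.2]
eef_rot: [0.001, -0.652, 0.758, -0.001]
contact_force: [4.6, -0.9, 1.6]
opening: 38.3
```

```bash
python3 -c "from h import *; tq()"
```

```text
t20.48 q6 1.619 qv6 1.11 tau6 [-0.7771] Mz [0.116] F [ 4.6 -0.9  1.6] op 38.3
```

Emit:
{"fn": "apply_moves", "kwargs": {"increments": [[255,0,0,0,0,0,8]]}}

```text
clock: 20.6
eef_pos: [521.8, 59.6, 176.2]
eef_rot: [0.001, -0.598, 0.802, -0.001]
contact_force: [4.5, -1.9, 2.4]
opening: 38.3
```

```bash
python3 -c "from h import *; tq()"
```

```text
t20.60 q6 1.758 qv6 1.10 tau6 [-0.7535] Mz [0.133] F [ 4.5 -1.9  2.4] op 38.3
```

The wrist torque shows a clean ramp, with tau6 going from −0.866 to −0.754. The foot is biting; the slip comes next.

Emit:
{"fn": "apply_moves", "kwargs": {"increments": [[255,0,0,0,0,0,8]]}}

```text
clock: 20.72
eef_pos: [521.8, 59.6, 176.3]
eef_rot: [0.001, -0.54, 0.841, -0.001]
contact_force: [4.4, -1.5, 2.5]
opening: 38.4
```

```bash
python3 -c "from h import *; tq()"
```

```text
t20.73 q6 1.898 qv6 1.10 tau6 [-0.7302] Mz [0.17] F [ 4.4 -1.5  2.5] op 38.4
```

Emit:
{"fn": "apply_moves", "kwargs": {"increments": [[255,0,0,0,0,0,8]]}}

```text
clock: 20.85
eef_pos: [521.8, 59.6, 176.4]
eef_rot: [0.001, -0.48, 0.877, -0.001]
contact_force: [4.8, -1.3, 3.0]
opening: 38.1
```

```bash
python3 -c "from h import *; tq()"
```

```text
t20.85 q6 2.037 qv6 1.10 tau6 [-0.7064] Mz [0.176] F [ 4.8 -1.3  3. ] op 38.1
```

Emit:
{"fn": "apply_moves", "kwargs": {"increments": [[255,0,0,0,0,0,8]]}}

```text
clock: 20.98
eef_pos: [521.7, 59.5, 176.4]
eef_rot: [0.001, -0.418, 0.908, -0.001]
contact_force: [4.3, -0.9, 3.0]
opening: 38.1
```

```bash
python3 -c "from h import *; tq()"
```

```text
t20.98 q6 2.177 qv6 1.11 tau6 [-0.6828] Mz [0.225] F [ 4.3 -0.9  3. ] op 38.1
```

Emit:
{"fn": "apply_moves", "kwargs": {"increments": [[255,0,0,0,0,0,8]]}}

```text
clock: 21.1
eef_pos: [521.7, 59.5, 176.5]
eef_rot: [0.001, -0.354, 0.935, -0.001]
contact_force: [3.8, -1.6, 4.1]
opening: 38.4
```

```bash
python3 -c "from h import *; tq()"
```

```text
t21.10 q6 2.317 qv6 1.10 tau6 [-0.6594] Mz [0.222] F [ 3.8 -1.6  4.1] op 38.4
```

The torque has risen linearly to about 0.22 N m without the drop that marks a slip, and that is more than the 0.13 expected. I'll pause and read it at rest before going on.

Emit:
{"fn": "apply_moves", "kwargs": {"increments": [[255,0,0,0,0,0,0],[255,0,0,0,0,0,0]]}}

```text
clock: 21.35
eef_pos: [521.6, 59.6, 176.5]
eef_rot: [0.001, -0.355, 0.935, -0.001]
contact_force: [3.3, -2.0, 5.0]
opening: 38.1
```

Run:
```python
from h import *
tq(4)
C,im=snap('wrist','w6.png');S,im2=snap('scene','s6.png'); b=load('s5')[1]
cv2.imwrite('pics/v6.png',np.hstack([cv2.resize(im,(400,300)),cv2.resize(im2[145:217,240:336],(400,300),interpolation=2)])[:,:,::-1])
for i in 'w4','w6':
  pass
tq()
```

```text
t21.35 q6 2.313 qv6 0.00 tau6 [0.2229, 0.2377, 0.2405, 0.2408, 0.2407] Mz [0.248, 0.273, 0.24, 0.235, 0.236] F [ 3.3 -2.   5. ] op 38.1
t21.65 q6 2.313 qv6 -0.00 tau6 [0.2406] Mz [0.269] F [ 3.4 -1.5  5.6] op 38.5
```

View pics/v6.png

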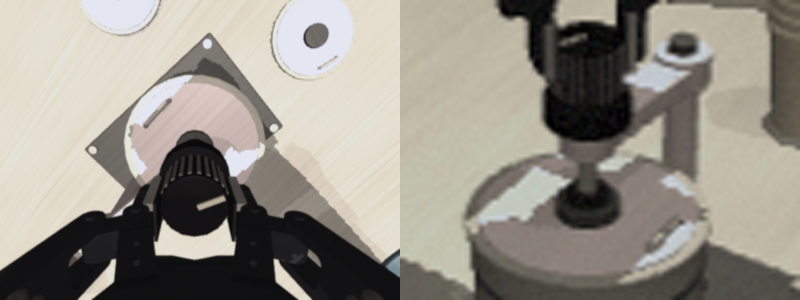

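The wrist half shows the rib turned with the gripper, so the grip has not slipped. The scene half shows the foot seated on the boss. At rest the torque is 0.24 N m, so the ratchet simply hasn't slipped yet. I'll go on in 4° rows and watch for the drop.

Emit:
{"fn": "apply_moves", "kwargs": {"increments": [[255,0,0,0,0,0,4]]}}

```text
clock: 21.78
eef_pos: [521.7, 59.5, 176.5]
eef_rot: [0.001, -0.322, 0.947, -0.001]
contact_force: [4.3, -1.4, 5.7]
opening: 38.3
```

```bash
python3 -c "from h import *; tq(2)"
```

```text
t21.77 q6 2.385 qv6 0.57 tau6 [-0.2919, 0.3256, 0.3585] Mz [0.275, 0.222, 0.169] F [ 4.3 -1.4  5.7] op 38.3
```

Emit:
{"fn": "apply_moves", "kwargs": {"increments": [[255,0,0,0,0,0,4]]}}

```text
clock: 22.0
eef_pos: [521.5, 59.6, 176.4]
eef_rot: [0.001, -0.288, 0.958, -0.001]
contact_force: [3.8, -1.8, 4.5]
opening: 37.8
```

```bash
python3 -c "from h import *; tq(2)"
```

```text
t22.00 q6 2.455 qv6 0.57 tau6 [-0.4604, 0.2291, 0.2883] Mz [0.064, 0.099, 0.113] F [ 3.8 -1.8  4.5] op 37.8
```

Emit:
{"fn": "apply_moves", "kwargs": {"increments": [[255,0,0,0,0,0,4]]}}

```text
clock: 22.22
eef_pos: [521.5, 59.6, 176.2]
eef_rot: [0.001, -0.255, 0.967, -0.001]
contact_force: [4.2, -2.5, 5.3]
opening: 38.3
```

```bash
python3 -c "from h import *; tq(2)"
```

```text
t22.23 q6 2.525 qv6 0.57 tau6 [-0.3604, 0.2486, 0.2816] Mz [0.171, 0.058, 0.042] F [ 4.2 -2.5  5.3] op 38.3
```

Emit:
{"fn": "apply_moves", "kwargs": {"increments": [[255,0,0,0,0,0,4]]}}

```text
clock: 22.45
eef_pos: [521.5, 59.6, 176.3]
eef_rot: [0.001, -0.221, 0.975, -0.001]
contact_force: [3.4, -2.7, 6.5]
opening: 37.9
```

```bash
python3 -c "from h import *; tq(2)"
```

```text
t22.45 q6 2.595 qv6 0.57 tau6 [-0.354, 0.2592, 0.2914] Mz [0.178, 0.086, 0.099] F [ 3.4 -2.7  6.5] op 37.9
```

```bash
python3 -c "from h import *; tq(6)"
```

```text
t22.55 q6 2.594 qv6 -0.03 tau6 [0.2914, 0.1421, 0.1069, 0.1006, 0.0996, 0.0995, 0.0995] Mz [0.099, 0.111, 0.075, 0.09, 0.125, 0.14, 0.089] F [ 3.9 -2.   5.3] op 38.3
```

The first slip showed: the moment fell from 0.27 to 0.06 N m at q6≈2.40, and it rests at 0.10. The wrist is near its limit, so I'll release, rewind and regrip, then finish with care.

Emit:
{"fn": "apply_moves", "kwargs": {"increments": [[0,0,0,0,0,0,0],[0,0,0,0,0,0,0],[0,0,0,0,0,0,0],[0,0,0,0,0,0,-10],[0,0,0,0,0,0,-10],[0,0,0,0,0,0,-10],[0,0,0,0,0,0,-10],[0,0,0,0,0,0,-10],[0,0,0,0,0,0,-10],[0,0,0,0,0,0,-10],[0,0,0,0,0,0,-10],[0,0,0,0,0,0,-10],[0,0,0,0,0,0,-10],[0,0,0,0,0,0,0]]}}

```text
clock: 24.6
eef_pos: [520.4, 60.0, 175.2]
eef_rot: [0.0, 0.888, -0.46, -0.001]
contact_force: [-0.9, -1.4, -0.2]
opening: 85.7
```

Run:
```python
from h import *
tq(5); snap('wrist','w7.png'); snap('scene','s7.png')
```

```text
t24.60 q6 0.854 qv6 0.05 tau6 [-0.3563, -0.0864, -0.0089, 0.0093, 0.0117, 0.0103] Mz [0.032, -0.002, 0.001, 0.026, 0.004, -0.004] F [-0.9 -1.4 -0.2] op 85.7
```

Emit:
{"fn": "apply_moves", "kwargs": {"increments": [[255,0,0,0,0,0,0],[255,0,0,0,0,0,0],[255,0,0,0,0,0,0],[255,0,0,0,0,0,0],[255,0,0,0,0,0,0],[255,0,0,0,0,0,0]]}}

```text
clock: 25.7
eef_pos: [521.1, 59.7, 176.0]
eef_rot: [0.0, 0.888, -0.459, 0.0]
contact_force: [-0.7, -1.9, 2.9]
opening: 38.2
```

Run:
```python
from h import *
tq(5)
```

```text
t25.70 q6 0.852 qv6 0.00 tau6 [0.0046, 0.0037, 0.003, 0.0025, 0.002, 0.0016] Mz [-0.0, 0.026, -0.001, -0.03, 0.041, 0.007] F [-0.7 -1.9  2.9] op 38.2
```

Emit:
{"fn": "apply_moves", "kwargs": {"increments": [[255,0,0,0,0,0,4],[255,0,0,0,0,0,4]]}}

```text
clock: 26.2
eef_pos: [521.1, 59.8, 176.0]
eef_rot: [-0.0, 0.854, -0.521, 0.0]
contact_force: [-0.2, -1.9, 5.9]
opening: 38.1
```

```bash
python3 -c "from h import *; tq()"
```

```text
t26.20 q6 0.994 qv6 0.55 tau6 [-0.336] Mz [0.13] F [-0.2 -1.9  5.9] op 38.1
```

Emit:
{"fn": "apply_moves", "kwargs": {"increments": [[255,0,0,0,0,0,4]]}}

```text
clock: 26.32
eef_pos: [521.1, 59.9, 176.0]
eef_rot: [-0.0, 0.835, -0.55, 0.0]
contact_force: [-0.1, -1.4, 5.6]
opening: 38.2
```

```bash
python3 -c "from h import *; tq()"
```

```text
t26.32 q6 1.063 qv6 0.55 tau6 [-0.3233] Mz [0.115] F [-0.1 -1.4  5.6] op 38.2
```

Emit:
{"fn": "apply_moves", "kwargs": {"increments": [[255,0,0,0,0,0,4]]}}

```text
clock: 26.45
eef_pos: [521.1, 59.9, 176.1]
eef_rot: [-0.0, 0.815, -0.579, 0.0]
contact_force: [-0.7, -1.0, 5.0]
opening: 38.3
```

```bash
python3 -c "from h import *; tq()"
```

```text
t26.45 q6 1.133 qv6 0.55 tau6 [-0.3118] Mz [0.178] F [-0.7 -1.   5. ] op 38.3
```

Emit:
{"fn": "apply_moves", "kwargs": {"increments": [[255,0,0,0,0,0,4]]}}

```text
clock: 26.58
eef_pos: [521.1, 60.0, 176.1]
eef_rot: [-0.0, 0.795, -0.607, 0.0]
contact_force: [-0.7, -1.2, 4.9]
opening: 38.4
```

```bash
python3 -c "from h import *; tq()"
```

```text
t26.57 q6 1.203 qv6 0.55 tau6 [-0.3003] Mz [0.186] F [-0.7 -1.2  4.9] op 38.4
```

Emit:
{"fn": "apply_moves", "kwargs": {"increments": [[255,0,0,0,0,0,4]]}}

```text
clock: 26.7
eef_pos: [521.1, 60.0, 176.2]
eef_rot: [-0.0, 0.773, -0.634, 0.0]
contact_force: [-1.3, -0.6, 5.3]
opening: 38.0
```

```bash
python3 -c "from h import *; tq()"
```

```text
t26.70 q6 1.273 qv6 0.55 tau6 [-0.2887] Mz [0.171] F [-1.3 -0.6  5.3] op 38.0
```

The torque is rising again on the same slope. I'll go on to the next drop.

Emit:
{"fn": "apply_moves", "kwargs": {"increments": [[255,0,0,0,0,0,4]]}}

```text
clock: 26.82
eef_pos: [521.1, 60.0, 176.2]
eef_rot: [-0.0, 0.75, -0.661, 0.0]
contact_force: [-1.7, -0.9, 5.2]
opening: 38.5
```

```bash
python3 -c "from h import *; tq()"
```

```text
t26.82 q6 1.342 qv6 0.55 tau6 [-0.277] Mz [0.176] F [-1.7 -0.9  5.2] op 38.5
```

Emit:
{"fn": "apply_moves", "kwargs": {"increments": [[255,0,0,0,0,0,4]]}}

```text
clock: 26.95
eef_pos: [521.1, 60.1, 176.2]
eef_rot: [-0.0, 0.727, -0.687, 0.0]
contact_force: [-1.2, -0.5, 5.4]
opening: 38.3
```

```bash
python3 -c "from h import *; tq()"
```

```text
t26.95 q6 1.412 qv6 0.55 tau6 [-0.2654] Mz [0.2] F [-1.2 -0.5  5.4] op 38.3
```

Emit:
{"fn": "apply_moves", "kwargs": {"increments": [[255,0,0,0,0,0,4]]}}

```text
clock: 27.08
eef_pos: [521.2, 60.1, 176.2]
eef_rot: [0.0, -0.702, 0.712, -0.0]
contact_force: [-0.7, -1.4, 6.1]
opening: 38.5
```

```bash
python3 -c "from h import *; tq()"
```

```text
t27.07 q6 1.482 qv6 0.55 tau6 [-0.2538] Mz [0.199] F [-0.7 -1.4  6.1] op 38.5
```

Emit:
{"fn": "apply_moves", "kwargs": {"increments": [[255,0,0,0,0,0,4]]}}

```text
clock: 27.2
eef_pos: [521.2, 60.2, 176.3]
eef_rot: [0.0, -0.677, 0.736, -0.0]
contact_force: [-0.7, 0.6, 6.3]
opening: 38.5
```

```bash
python3 -c "from h import *; tq()"
```

```text
t27.20 q6 1.552 qv6 0.56 tau6 [-0.2685] Mz [0.133] F [-0.7  0.6  6.3] op 38.5
```

Emit:
{"fn": "apply_moves", "kwargs": {"increments": [[255,0,0,0,0,0,3],[255,0,0,0,0,0,0]]}}

```text
clock: 27.45
eef_pos: [521.1, 60.2, 176.2]
eef_rot: [0.0, -0.658, 0.753, -0.0]
contact_force: [-1.4, -1.3, 5.4]
opening: 38.6
```

```bash
python3 -c "from h import *; tq(5)"
```

```text
t27.45 q6 1.602 qv6 -0.01 tau6 [0.1781, 0.1153, 0.1025, 0.1001, 0.0996, 0.0994] Mz [0.109, 0.081, 0.108, 0.056, 0.081, 0.113] F [-1.4 -1.3  5.4] op 38.6
```

Second drop: the rest torque is back to 0.099 N m. To see how far the knob turned back on the last release, I'll measure the rib's world angle in the saved wrist frames, plus one new frame.

```bash
cat > rib.py <<'E'
from h import *
def rib(f):
    C,im=load(f); g=im.max(2).astype(int); vv,uu=np.mgrid[:420,:560]
    c=proj(C,[521.3,60.3,234]); 
    near=(np.hypot(uu-c[0],vv-c[1])<62)
    m=(g>130)&near
    n,l,s,cc=cv2.connectedComponentsWithStats(m.astype(np.uint8))
    out=[]
    for i in range(1,n):
        if s[i,4]<60: continue
        P=np.array([ray(C,(u,v),234)[:2] for v,u in zip(*np.where(l==i))]); d=P-P.mean(0)
        w,V=np.linalg.eigh(np.cov(d.T)); a=np.degrees(np.arctan2(V[1,1],V[0,1]))%180
        out.append((s[i,4],P.mean(0).round(1),(P.mean(0)-[521.3,60.3]).round(1),'len %.1f wid %.1f'%tuple(3.46*np.sqrt(w[::-1])),'ang %.1f'%a))
    return out
if __name__=='__main__':
    snap('wrist','w8.png')
    for f in('w4','w6','w7','w8'):
        print(f); [print('  ',*o) for o in rib(f)]
    st()
E
python3 rib.py
```

```text
w4
   80 [497.2  63.7] [-24.1   3.4] len 6.4 wid 2.3 ang 76.4
   3704 [530.7  70.6] [ 9.4 10.3] len 56.1 wid 35.3 ang 132.1
   259 [512.1  63.1] [-9.2  2.8] len 16.1 wid 2.9 ang 163.6
w6
   286 [516.2  51.1] [-5.1 -9.2] len 16.1 wid 3.2 ang 64.0
   2370 [507.7  75.1] [-13.6  14.8] len 41.0 wid 17.1 ang 43.1
w7
   121 [519.   83.1] [-2.3 22.8] len 7.0 wid 3.2 ang 31.6
   79 [542.   49.4] [ 20.7 -10.9] len 5.3 wid 2.6 ang 43.6
   2797 [510.1  46.9] [-11.2 -13.4] len 48.0 wid 22.7 ang 147.9
w8
   279 [511.9  53.5] [-9.4 -6.8] len 17.3 wid 3.1 ang 34.9
   1722 [500.7  66.7] [-20.6   6.4] len 36.8 wid 13.8 ang 69.6
t27.75 pos [521.1  60.2 176.2] yaw -97.6 zax [ 0.001  0.    -1.   ] q6 1.602 F [-1.2   0.22  6.04] M [-0.007  0.251  0.104] op 38.2 qv 0.00
```

The numbers fit a series model: a screw spring of 0.166 N m/rad, 0.05 N m of friction and 0.63 rad clicks. By that model two clicks have been made, about 1.26 rad of slip. I'll let go, rise, and check where the rib comes to rest. I expect about 223° for two clicks, or about 258° for one.

Emit:
{"fn": "apply_moves", "kwargs": {"increments": [[0,0,0,0,0,0,0],[0,0,0,0,0,0,0],[0,0,0,0,0,0,0],[0,0,0,0,0,0,0],[0,0,0,-25,0,0,0],[0,0,0,-40,0,0,0],[0,0,0,-40,0,0,0],[0,0,0,0,0,0,0],[0,0,0,0,0,0,0]]}}

```text
clock: 28.88
eef_pos: [520.5, 59.9, 279.9]
eef_rot: [-0.0, -0.658, 0.753, 0.0]
contact_force: [0.2, 0.4, -0.5]
opening: 85.3
```

Run:
```python
from h import *
from rib import rib
st(); C,im=snap('wrist','w9.png'); S,im2=snap('scene','s9.png')
c=proj(C,[521.3,60.3,234]); print(c,proj(C,[534.6,158.5,184]),proj(C,[521.4,60.3,126]))
for o in rib('w9'): print(*o)
cv2.imwrite('pics/v9.png',np.hstack([cv2.resize(im,(400,300)),cv2.resize(im2[130:220,235:355],(400,300),interpolation=2)])[:,:,::-1])
```

```text
t28.88 pos [520.5  59.9 279.9] yaw -97.7 zax [-0.001  0.    -1.   ] q6 1.602 F [ 0.19  0.43 -0.45] M [-0.025 -0.061  0.023] op 85.3 qv 0.02
[270.89200314 211.00017856] [153.81027829 193.1376377 ] [271.18172698 178.99888072]
2693 [537.3  41.5] [ 16.  -18.8] len 79.7 wid 39.0 ang 41.9
2929 [514.8  87.6] [-6.5 27.3] len 68.2 wid 25.3 ang 6.8
74 [516.4  50.2] [ -4.9 -10.1] len 15.3 wid 2.5 ang 64.3
```

View pics/v9.png

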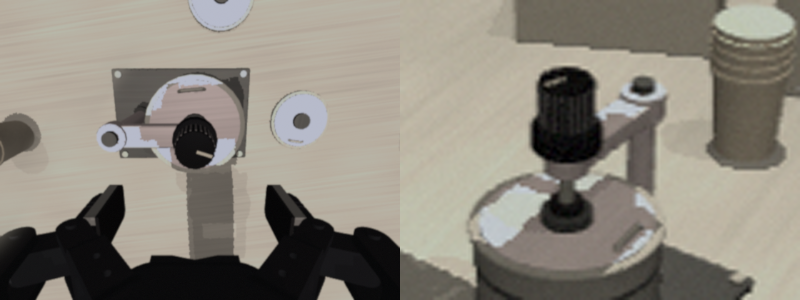

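The final view shows the fingers clear of the knob and the arm still at its stop, with the knob top at wrist (273,210) against a predicted (271,211). The foot sits on the boss at scene (285,194), with the lid in place and the cups untouched. The rib rests at 244°, between my two predictions. Screw spring, friction and turn-back together put the slip at about 0.9 rad, or 1.26 if I simply count drops. Both are inside 0.35–2.2, so I'm handing in.

```bash
python3 -c "
from h import *
print(workorder.sign_off()); st()"
```

```text
the job is handed in; nothing more can be done
None
the job is handed in; nothing more can be done
```

I swung the clamp arm shut until it pressed on its stop, turned the knob clockwise in two grips until the ratchet slipped, let go and handed the job in. That was at about 29 s of the 67 s allowed; no verdict was reported.

**What went wrong on the way:** My first swing passed above the knob without moving anything. The open fingertips sit about 33 mm behind the reported TCP, so I measured that offset in two views and went lower.

**Last checks that agreed:**
- **Arm:** it is at its stop. The push force rose while the position held, and the knob top appeared within 2–3 px of where it should be.
- **Foot and lid:** the foot is on the boss and the lid looks undisturbed.
- **Cups:** the cup stack stands where it was. I did not look at the jar and bowl again, but the arm went nowhere near them after the start.
- **Release:** the fingers are open and well above the knob, and the force reading is near zero.

**Checks that disagreed with the task text or my predictions:**
- **Slip torque:** I saw two clear torque drops, but at about 0.25 and 0.21 N m rather than 0.13.
- **Turn-back:** the knob turned back about 0.5 rad at each release, not the 0.3 or less stated.
- **Rib angle:** the rib came to rest at 244°, between the 258° I expected for one click and the 223° for two.

**Slip estimate:** the slip can't be read directly. My best estimate is 0.9 rad, or about 1.26 rad going by the two drops. Both are inside the allowed 0.35–2.2 rad. The contact force of the foot on the lid was not measured either; from the torque I judge it to be above 8 N.

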